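Put the leather tools back into their fitted drawer

ROBOT

A 7-joint arm with a two-finger parallel gripper is mounted at the origin on the work surface. World frame = base frame: x ahead of the robot, y to its left, z up, the work surface at z = 0. Lengths are in m, angles in rad, forces in N, time in s.
With the tool pointing down it reaches from about 0.4 to 0.85 m from the base axis. Payload 4.5 kg.
Tool frame: the origin (TCP) lies on the mounting face of the last link; the fingertips stand 173 mm ahead of it and the grasp point (between the pads) lies 155 mm ahead of it; z points along the fingers, y is the line along which they close (so a half turn about z gives the same grasp; the last joint's range is limited). The gripper opens to 85 mm and grips with 20 to 120 N. Pads are 22 mm wide; open, the fingers measure 114 mm over their backs; the gripper's body (76 mm by 85 mm) begins 54 mm behind the grasp point. The pads swing forward as they close: fully open they stand 13 mm farther back than shut.
Start: joints at [1.383, 0.689, -0.195, 1.565, 0.157, 0.902, -0.215], TCP at [0.138, -0.61, 0.405] pointing down, gripper open.
Joint ranges: [-3.01, 3.01], [-0.46, 2.08], [-1.47, 1.51], [0.13, 2.56], [-1, 4.14], [0.04, 2.09], [-2.66, 2.66]. Speed limits (rad/s): [2.57, 2.57, 3.14, 3.14, 3.14, 3.14, 3.14].

INTERFACE

Orientations are given as a 3x3 rotation matrix whose columns are the frame's x, y, z axes.
In Python, from rig import robot, monitor, capture, camera_params gives the robot as it stands. The module is installed in compiled form; this text tells all that it offers. Calls block until the motion is done:
- robot.move_pose(position, orientation): joint-space move of the TCP to a pose.
- robot.line_to(position, rotation=None, vel=0.15, threshold=None): straight line of the TCP; rotation=None keeps the orientation; vel is the mean speed in m/s. With threshold (N) it stops when the force on the tool has changed by that much, and returns True; else False.
- robot.move_j(angles): joint-space move.
- robot.release() and robot.gripper_close(newtons=None): open the fingers fully, or close them until they stop; newtons is the grip in N (None keeps the last).
- robot.hold(seconds).
- robot.solve_ik(position, orientation): joint angles nearest the present ones, or None.
- monitor.read_state(): the state.
- capture(name): name is "side" or "top"; returns the picture (480x640x3 uint8, red, green, blue); there is no depth.
- camera_params(name): a dict with "intrinsics" (3x3 intrinsics, pixels), "eye" and "orientation" of the camera in the world. Camera axes: x right, y down, z forward; pixel columns grow to the right and rows downward; lengths in m; the calibration is good to about 2 mm. A picture is of the moment at which its call begins. camera_params takes no time and is no camera call.
A pose or a line that the arm cannot do raises robot.PlanningError and nothing moves.
- robot.job_done(): hands the job in; it is judged then, once.
The state is a dict: "time": time; "q": joint angles; "qvel": joint speeds; "tau": joint torques, N m; "eef_pos": TCP position; "ee_rot": TCP orientation; "force": force on the tool from outside, world axes, zero at the start; "moment": the same for the moment, N m; "gripper_width": finger opening in m; "grip_force": force on a finger pad.
Only numpy, scipy, OpenCV 4.12 (cv2) and the standard library are available. Lean on these libraries where they do the work, as an engineer would, in place of code of your own. Each camera call takes 0.05 s, during which the arm holds its last target. There are 200 camera calls.

TASK

Work is over at the leather bench: put the awl, the edge slicker, the pricking iron and the hammer away, each lying flat at the bottom of the cut-out in the tool drawer that is shaped for it. Set them down rather than dropping them, and do not push aside or tip the dye jar and the jar of punches.

Things in the scene. Friction and masses are not known exactly. Their poses are not given: they have to be found in the camera images.
- awl: Stitching awl lying flat: eight-sided pale wooden haft 26 mm thick, 88 long, 10 mm brass ferrule, 40 mm thin steel spike; 138 mm in all, 50 g. Origin: on its axis 58 mm from the butt, 13 mm above what it lies on: grip the haft across here. x points along the axis to the spike, whose end is 80 mm ahead.
- slicker: Edge slicker lying flat: turned wooden spindle 28 mm thick, 130 mm long, two small grooves near each end, both ends alike, 60 g. Origin: at its middle on the axis, 14 mm above what it lies on. x points along the axis. Grip it across the middle.
- pricking_iron: Four-prong pricking iron, all steel, lying flat, 114 mm long, 100 g: square shank 13 x 13 mm from 52 mm behind the origin to 30 ahead, then a flat fork 30 mm wide, 6 thick, prongs ending 62 mm ahead. Origin: on the shank's axis, 6.5 mm above what it lies on: grip the shank across here. x points along the axis to the prongs.
- hammer: Small bench hammer lying on its side, 200 g: pale wooden handle 20 mm thick, ending 86 mm behind the origin; steel head 70 mm wide across the tool, 20 long, 20 high, its centre 60 mm ahead. Origin: on the handle's axis, 10 mm above what it lies on: grip the handle across here. x points along the handle to the head.
- awl_insert: Fixed plywood insert 196 x 94 mm with a grey-felt pocket 14 mm deep for the awl: 38 mm wide from 64 mm behind the origin to 36 ahead (haft), then 24 wide to 86 ahead (spike). A 52 mm wide finger channel crosses it at mid-length, same floor. Origin: middle of the pocket floor, 10 mm over the bench; x along it, z up. Home: tool origin 13 mm above, x axes parallel, spike to +x.
- slicker_insert: Fixed plywood insert 196 x 94 mm with a grey-felt pocket 14 mm deep for the slicker: a straight trough 40 mm wide, 142 long, centred. A 52 mm wide finger channel crosses it at mid-length, same floor. Origin: middle of the pocket floor, 10 mm over the bench; x along it, z up. Home: tool origin 14 mm above, x axes parallel, either way round.
- pricking_iron_insert: Fixed plywood insert 196 x 94 mm with a grey-felt pocket 14 mm deep for the iron: 25 mm wide from 60 mm behind the origin to the channel (shank), then 42 wide to 68 ahead (fork). A 52 mm wide finger channel crosses it at mid-length, same floor. Origin: middle of the pocket floor, 10 mm over the bench; x along it, z up. Home: tool origin 6.5 mm above, x axes parallel, prongs to +x.
- hammer_insert: Fixed plywood insert 196 x 94 mm with a grey-felt pocket 14 mm deep for the hammer, T-shaped: 34 mm wide from 92 mm behind the origin to 44 ahead, then 82 wide to 76 ahead (head). A 52 mm wide finger channel crosses it at mid-length, same floor. Origin: middle of the pocket floor, 10 mm over the bench; x along it, z up. Home: tool origin 10 mm above, x axes parallel, head to +x.
- dye_bottle: Bystander: small amber jar of dye with black cap, 56 mm across, 92 mm high, standing beyond the drawer (origin: centre of its underside). The drawer, about 220 mm deep and 410 wide, holds the four inserts side by side at 94.5 mm pitch in any order, channels in line; its rim is 30 mm high, 50 mm on the side away from the robot.
- punch_jar: Bystander: glass jar 68 mm across and 85 mm high, full of punches that stick up to 140 mm, standing beyond the drawer. Origin: centre of its underside.
Mind the look-alikes: they are no part of the job. Leave any blue look-alike of the hammer alone. Leave any black look-alike of the awl alone.

How it is judged:
At the end, for the whole second after the job is handed in: Each of the four tools lies at rest in its own pocket, the right way round: within 12 mm horizontally of the pocket's origin, within 4 mm of its resting height over the pocket floor, level within 0.1 rad and within 0.15 rad of the pocket's axis (horizontal distance between awl and awl_insert below 0.012 m and z of awl in the frame of awl_insert between 0.009 and 0.017 m and angle between the x axis of awl and the x axis of awl_insert, either way round below 0.15 rad and angle between awl's own x axis and vertical between 1.47 and 1.67 rad and linear speed of each of awl, slicker, pricking_iron, hammer below 0.02 m/s and angular speed of each of awl, slicker, pricking_iron, hammer below 0.2 rad/s and horizontal distance between slicker and slicker_insert below 0.012 m and z of slicker in the frame of slicker_insert between 0.01 and 0.018 m and angle between the x axis of slicker and the x axis of slicker_insert, either way round below 0.15 rad and angle between slicker's own x axis and vertical between 1.47 and 1.67 rad and horizontal distance between pricking_iron and pricking_iron_insert below 0.012 m and z of pricking_iron in the frame of pricking_iron_insert between 0.0025 and 0.0105 m and angle between the x axis of pricking_iron and the x axis of pricking_iron_insert, either way round below 0.15 rad and angle between pricking_iron's own x axis and vertical between 1.47 and 1.67 rad and horizontal distance between hammer and hammer_insert below 0.012 m and z of hammer in the frame of hammer_insert between 0.006 and 0.014 m and angle between the x axis of hammer and the x axis of hammer_insert, either way round below 0.15 rad and angle between hammer's own x axis and vertical between 1.47 and 1.67 rad); the robot touches nothing.
It fails at once if a tool is dropped: let go while held more than 50 mm above the bench ((height (world z) of awl above 0.06 m and contact force between the fingers and awl below 0.05 N) or (height (world z) of slicker above 0.06 m and contact force between the fingers and slicker below 0.05 N) or (height (world z) of pricking_iron above 0.06 m and contact force between the fingers and pricking_iron below 0.05 N) or (height (world z) of hammer above 0.06 m and contact force between the fingers and hammer below 0.05 N)).
It fails at once if the dye jar is pushed aside or tipped (distance of dye_bottle from where it was at the start of the episode above 0.03 m or angle between dye_bottle's own z axis and vertical above 0.25 rad).
It fails at once if the jar of punches is pushed aside or tipped (distance of punch_jar from where it was at the start of the episode above 0.03 m or angle between punch_jar's own z axis and vertical above 0.25 rad).
It also fails if it takes over 122 s, if anything falls off the work surface, if the arm or the gripper's body presses on something with over 40 N, if the wrist force passes 120 N, or if a joint passes its speed limit or range.

## Working session

There is one attempt and no reset: what is moved stays moved. The work goes in short steps, each a Python script; the robot and the scene stay as the last script left them, time stands still between calls to the robot, and variables do not carry over. Pictures are saved under pics/ and viewed, at most 14 in all, crops included, and the job is handed in when it is done.

```bash
mkdir -p pics
python3 - <<'E'
from rig import robot, monitor, capture, camera_params
import cv2
for n in("top","side"):
    im=capture(n); cv2.imwrite(f"pics/{n}0.png",im[:,:,::-1]); p=camera_params(n); print(n,p)
s=monitor.read_state(); print(s["time"],s["eef_pos"],s["ee_rot"],s["gripper_width"])
E
```

```text
top {'intrinsics': array([[495.39912348,   0.        , 320.61155362],
       [  0.        , 495.39912348, 240.59985359],
       [  0.        ,   0.        ,   1.        ]]), 'eye': array([0.42356877, 0.03662135, 1.14892225]), 'orientation': array([[-0.01581099, -0.99687536,  0.07739205],
       [-0.999816  ,  0.01492179, -0.01205435],
       [ 0.01086186, -0.0775684 , -0.99692786]])}
side {'intrinsics': array([[537.60393625,   0.        , 313.78129027],
       [  0.        , 537.60393625, 244.18003724],
       [  0.        ,   0.        ,   1.        ]]), 'eye': array([-0.06406961,  0.97455937,  0.88578421]), 'orientation': array([[-0.85391547, -0.32370785,  0.40748202],
       [-0.52035018,  0.51904914, -0.67810301],
       [ 0.00800408, -0.79107599, -0.61166553]])}
0.1 [ 0.13741034 -0.60937535  0.40395832] [[ 9.75483355e-01  2.20072702e-01 -4.78502799e-04]
 [ 2.20073198e-01 -9.75481960e-01  1.65290871e-03]
 [-1.03010762e-04 -1.71769058e-03 -9.99998519e-01]] 0.08540020098879125
```

View pics/top0.png

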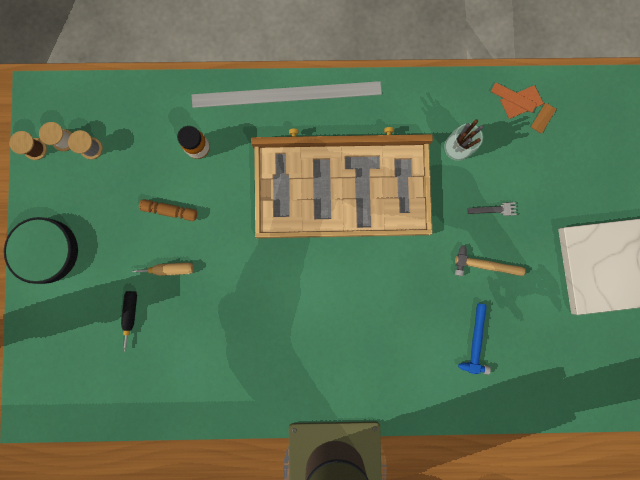

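View pics/side0.png

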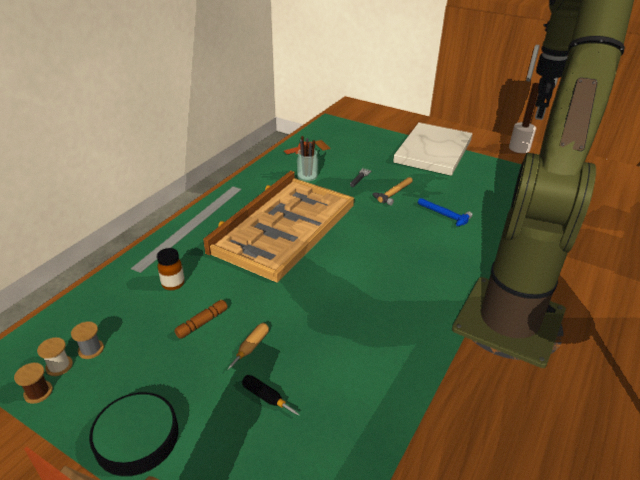

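The top view shows:
- Awl (165,269), spike to the left. Its black look-alike is at (128,318).
- Slicker (168,210).
- Pricking iron (492,209), prongs to the right.
- Hammer (490,264), head to the left. Its blue look-alike is at (478,340).
- Drawer pockets, left to right at u≈280, 321, 363 and 403. They look like awl, slicker, hammer and iron.

Next I'll check the choice in a close crop.

```bash
cat > h.py <<'E'
import numpy as np, cv2
from rig import robot, monitor, capture, camera_params
def ray(n,uv):
    p=camera_params(n); uv=np.asarray(uv,float).reshape(-1,2)
    d=np.c_[uv,np.ones(len(uv))]@np.linalg.inv(p["intrinsics"]).T@p["orientation"].T
    return p["eye"],d
def onz(n,uv,z):
    e,d=ray(n,uv); return e+d*((z-e[2])/d[:,2])[:,None]
def proj(n,X):
    p=camera_params(n); c=(np.asarray(X).reshape(-1,3)-p["eye"])@p["orientation"]
    c=c@p["intrinsics"].T; return c[:,:2]/c[:,2:]
def tri(a,b):
    "mid-point of rays: a in top, b in side; and gap"
    (e1,d1),(e2,d2)=ray("top",a),ray("side",b); out=[]
    for u,v in zip(d1,d2):
        t=np.linalg.lstsq(np.c_[u,-v],e2-e1,rcond=None)[0]
        p,q=e1+u*t[0],e2+v*t[1]; out.append(np.r_[(p+q)/2,np.linalg.norm(p-q)])
    return np.array(out)
E
python3 - <<'E'
import cv2,numpy as np
t=cv2.imread("pics/top0.png"); s=cv2.imread("pics/side0.png")
cr=lambda i,u,v,w,h,k:cv2.resize(i[v:v+h,u:u+w],None,fx=k,fy=k,interpolation=cv2.INTER_CUBIC)
a=cr(t,245,130,195,110,4)
cv2.imwrite("pics/c1.png",a)
b=np.vstack([np.hstack([cr(t,120,190,90,95,3),cr(t,445,190,90,95,3)]),np.hstack([cr(s,170,290,100,90,2.7),cr(s,340,150,100,90,2.7)])])
cv2.imwrite("pics/c2.png",b)
cv2.imwrite("pics/c3.png",cr(s,200,165,160,115,4.5))
E
```

```text
(no output)
```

View pics/c1.png

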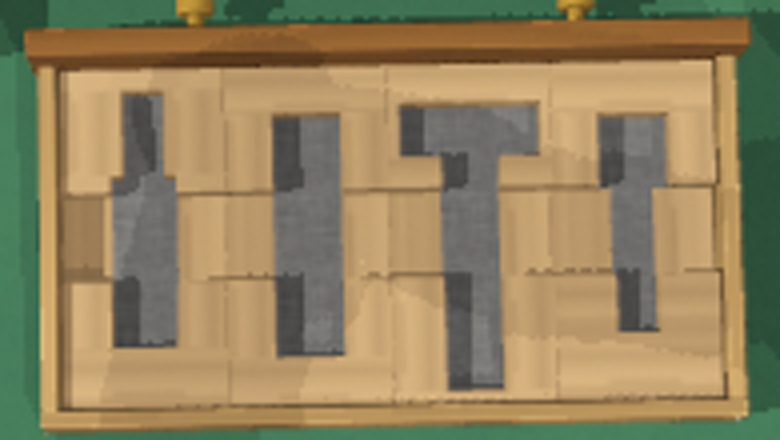

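View pics/c2.png

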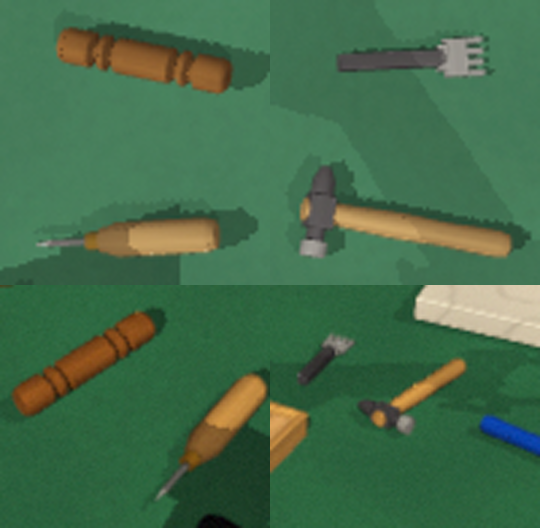

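View pics/c3.png

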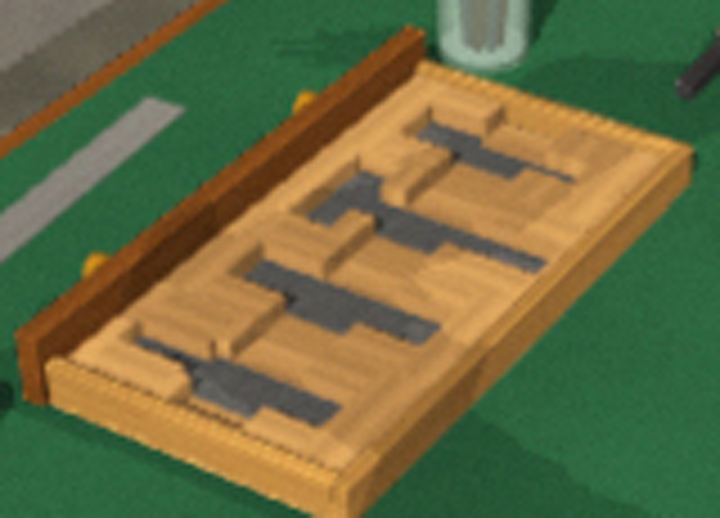

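The crops confirm the choices:
- The true awl has a pale haft, the true hammer a wood handle.
- Pockets left to right are awl, slicker, hammer and iron. All four have their +x end (spike, T head, fork) facing away from the robot.

Now I'll measure.

```bash
cat > meas.py <<'E'
from h import *
def nongreen(im):
    h=cv2.cvtColor(im,cv2.COLOR_RGB2HSV).astype(int)
    return (~((h[...,0]>55)&(h[...,0]<90)&(h[...,1]>85))).astype(np.uint8)
def blob(im,box,k=3):
    u,v,w,h=box; m=np.zeros(im.shape[:2],np.uint8); m[v:v+h,u:u+w]=nongreen(im)[v:v+h,u:u+w]
    n,l,st,_=cv2.connectedComponentsWithStats(m); i=1+np.argmax(st[1:,4])
    vv,uu=np.nonzero(l==i); return np.c_[uu,vv].astype(float)
def ends(P,c=None):
    "axis through pixels, the two ends on it"
    vx,vy,x,y=cv2.fitLine(P.astype(np.float32),cv2.DIST_L2,0,.01,.01).ravel()
    d=np.array([vx,vy]); o=np.array([x,y]); t=(P-o)@d
    return o+d*(t.min()-.5),o+d*(t.max()+.5)
def wood(im,P):
    h=cv2.cvtColor(im,cv2.COLOR_RGB2HSV).astype(int); q=h[P[:,1].astype(int),P[:,0].astype(int)]
    return P[(q[:,1]>95)&(q[:,0]<30)]
TB=dict(awl=(128,255,72,28),slicker=(132,190,72,38),iron=(460,195,64,28),hammer=(448,240,85,42))
SB=dict(awl=(222,318,55,60),slicker=(165,295,70,50),iron=(345,162,30,30),hammer=(368,173,50,38))
if __name__=="__main__":
    t=capture("top"); s=capture("side")
    for n in TB:
        P=blob(t,TB[n]);Q=blob(s,SB[n])
        if n=="hammer": P=wood(t,P);Q=wood(s,Q)
        a=np.array(ends(P)); b=np.array(ends(Q))
        X=tri(a,b); Y=tri(a,b[::-1])
        if Y[:,3].sum()<X[:,3].sum(): X=Y
        print(n,len(P),len(Q),a.round(1).tolist(),"\n",X.round(4).tolist())
    # pockets
    h=cv2.cvtColor(t,cv2.COLOR_RGB2HSV); m=((h[...,1]<60)).astype(np.uint8)
    m[:, :250]=0;m[:,440:]=0;m[:148]=0;m[240:]=0
    n,l,st,_=cv2.connectedComponentsWithStats(m)
    for i in range(1,n):
        if st[i,4]<150: continue
        vv,uu=np.nonzero(l==i); W=onz("top",np.c_[uu,vv],.010)
        e=onz("top",np.array(ends(np.c_[uu,vv].astype(float))),.010)
        r=cv2.minAreaRect(W[:,:2].astype(np.float32)*1000)
        print("pocket",st[i].tolist(),e.round(4).tolist(),"rect",np.round(r[0],1),np.round(r[1],1),round(r[2],1))
    # drawer edges for heights and heading: felt in the side view
    h=cv2.cvtColor(s,cv2.COLOR_RGB2HSV); m2=((h[...,1]<90)).astype(np.uint8); k=np.zeros_like(m2); k[175:275,215:345]=1; m2*=k
    vis=np.hstack([cv2.resize(t[140:230,260:430],None,fx=2.3,fy=2.3),cv2.resize(cv2.cvtColor(m[140:230,260:430]*255,cv2.COLOR_GRAY2RGB),None,fx=2.3,fy=2.3)])
    vis2=np.hstack([cv2.resize(x,None,fx=2.9,fy=2.9,interpolation=0) for x in (s[175:275,215:345],cv2.cvtColor(m2[175:275,215:345]*255,cv2.COLOR_GRAY2RGB))])
    w=max(vis.shape[1],vis2.shape[1]); pad=lambda x:np.pad(x,((0,0),(0,w-x.shape[1]),(0,0)))
    cv2.imwrite("pics/m1.png",np.vstack([pad(vis),pad(vis2)])[:,:,::-1])
E
python3 meas.py
```

```text
awl 578 580 [[131.5, 270.9], [193.6, 267.7]] 
 [[0.4497, 0.456, 0.012, 0.002], [0.4535, 0.3122, 0.0185, 0.001]]
slicker 729 755 [[137.8, 203.6], [197.4, 215.6]] 
 [[0.6037, 0.4426, 0.0145, 0.001], [0.573, 0.3047, 0.0164, 0.0007]]
iron 412 149 [[466.4, 210.5], [516.6, 208.3]] 
 [[0.5802, -0.317, 0.0061, 0.0056], [0.5785, -0.4347, 0.012, 0.0042]]
hammer 506 220 [[454.3, 258.8], [524.8, 271.5]] 
 [[0.4679, -0.2839, 0.0086, 0.006], [0.4324, -0.4452, 0.0148, 0.0024]]
pocket [273, 154, 17, 63, 865] [[0.7176, 0.1137, 0.01], [0.5691, 0.1136, 0.01]] rect [643.3 112.9] [ 37.1 145.9] 89.5
pocket [345, 157, 34, 70, 1200] [[0.7092, -0.0753, 0.01], [0.5427, -0.0775, 0.01]] rect [625.6 -74.3] [ 77.3 162.6] 88.9
pocket [395, 159, 17, 54, 626] [[0.7013, -0.171, 0.01], [0.5742, -0.1713, 0.01]] rect [ 637.6 -172.6] [124.7  37.5] 1.8
pocket [313, 160, 18, 59, 974] [[0.7023, 0.0186, 0.01], [0.5629, 0.0181, 0.01]] rect [632.6  18.7] [137.4  38.8] 0.8
```

View pics/m1.png

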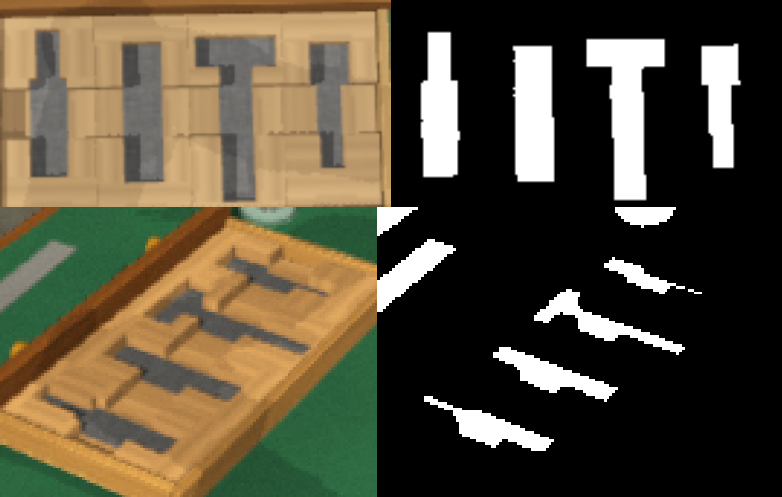

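```bash
cat > plan.py <<'E'
from meas import *
TH=.005
py=dict(awl=.113,slicker=.0184,hammer=-.0761,iron=-.1707)
POCK={k:np.array([.6323-.0055*(y+.03),y]) for k,y in py.items()}
AX=dict(awl=.013,slicker=.014,hammer=.010,iron=.0065)   # agrees with the triangulated heights
TIP=dict(awl=.008,slicker=.008,hammer=.005,iron=.005)   # fingertip height over what it lies on
REL=dict(awl=.0015,slicker=.001,hammer=.001,iron=.002)
def tool(n,im):
    P=blob(im,TB[n]); 
    if n=="hammer": P=wood(im,P)
    a,b=onz("top",np.array(ends(P)),AX[n])[:,:2]   # a left in image (+y), b right
    if a[1]<b[1]: a,b=b,a
    d=(a-b)/np.linalg.norm(a-b); m=(a+b)/2; L=np.linalg.norm(a-b)
    if n=="awl": o,x=m-d*.011,d
    if n=="slicker": o,x=m,d
    if n=="iron": o,x=m+d*.005,-d
    if n=="hammer": o,x=b+d*(.086+.002),d
    return o,np.arctan2(x[1],x[0]),L
def R(yaw):
    c,s=np.cos(yaw),np.sin(yaw); return np.array([[c,s,0],[s,-c,0],[0,0,-1.]])
HOV=.345
def ik(o,z,yaw): return robot.solve_ik(np.r_[o,z],R(yaw))
def pick(n,o,yaw,flip,N=70):
    Rr=R(yaw+flip); robot.move_pose(np.r_[o,HOV],Rr)
    robot.line_to(np.r_[o,.173+TIP[n]],vel=.15)
    robot.gripper_close(N); s=monitor.read_state(); print(n,"width",s["gripper_width"],"grip",s["grip_force"])
    robot.line_to(np.r_[o,HOV],vel=.2); s=monitor.read_state(); print("t",s["time"],"width",s["gripper_width"],s["force"].round(1) if hasattr(s["force"],"round") else s["force"])
def place(n,flip,off=(0,0),half=0):
    o=POCK[n]+off; Rr=R(TH+flip+half); robot.move_pose(np.r_[o,HOV],Rr)
    robot.line_to(np.r_[o,.25],vel=.2)
    zt=.173+TIP[n]+.010+REL[n]
    hit=robot.line_to(np.r_[o,zt],vel=.08,threshold=15); print("hit",hit,monitor.read_state()["eef_pos"][2]-zt)
    robot.release(); robot.line_to(np.r_[o,HOV],vel=.2); print("t",monitor.read_state()["time"])
if __name__=="__main__":
    t=capture("top")
    for n in TB:
        o,y,L=tool(n,t); print(n,o.round(4),round(y,3),round(L,4))
        for f in(0,np.pi):
            q,p=ik(o,.18,y+f),ik(POCK[n],.19,TH+f); print("  ",None if q is None else np.round(q,2),None if p is None else np.round(p,2))
    c=[[.7023,-.0016,.01],[.7023,-.0016,.024]]; print(proj("side",c).round(1))
    for n,uv in(("dye",(190,135)),("jar",(465,140))): print(n,onz("top",uv,.09).round(3))
    print("rim",onz("top",[(257,190),(430,190)],.03).round(3))
E
python3 plan.py
```

```text
awl [0.4519 0.3735] 1.609 0.1413
   [-0.84  0.98  0.12  1.82 -0.29  0.36 -0.46] [-0.32  1.01  0.13  1.64 -0.22  0.51 -1.62]
   [-0.17  1.33 -1.26  1.78  1.39  1.22  1.3 ] [ 0.07  1.07 -0.61  1.62  0.84  0.74  0.62]
slicker [0.5885 0.374 ] 1.357 0.1402
   [-0.81  1.11  0.37  1.46 -0.54  0.68 -0.41] [-0.14  0.99  0.07  1.67 -0.13  0.48 -1.55]
   [-0.13  1.37 -1.26  1.41  1.32  1.3   1.45] [ 0.28  1.1  -0.74  1.65  0.98  0.81  0.66]
iron [ 0.5792 -0.3721] -1.541 0.1179
   [ 0.34  1.09  0.33  1.49 -0.5   0.65 -2.2 ] [ 0.2   1.01 -0.01  1.59  0.01  0.54 -1.38]
   [ 0.7   1.08 -0.39  1.47  0.55  0.7   0.1 ] [ 0.52  1.09 -0.64  1.57  0.85  0.78  1.08]
hammer [ 0.4505 -0.3603] 1.377 0.1648
   [ 0.71  0.97 -0.2   1.84  0.45  0.38 -0.02] [ 0.03  1.    0.02  1.66 -0.04  0.49 -1.48]
   [ 0.45  0.99  0.25  1.85 -0.6   0.37 -2.17] [ 0.46  1.12 -0.81  1.63  1.03  0.87  0.79]
[[259.1 222.1]
 [258.9 218. ]]
dye [[0.74  0.304 0.09 ]]
jar [[ 0.722 -0.295  0.09 ]]
rim [[ 0.628  0.166  0.03 ]
 [ 0.623 -0.229  0.03 ]]
```

Run:
```python
from plan import *
t=capture("top")
o,y,_=tool("hammer",t); pick("hammer",o,y,0,80); place("hammer",0)
t=capture("top"); cv2.imwrite("pics/h1.png",cv2.resize(t[130:290,245:535],None,fx=2.7,fy=2.7)[:,:,::-1])
```

```text
hammer width 0.017121585439152646 grip 78.6884593963623
t 4.675 width 0.017381995329011513 [-0.8  0.2 -2.1]
hit True -0.0004057887116841741
t 8.9917
```

View pics/h1.png

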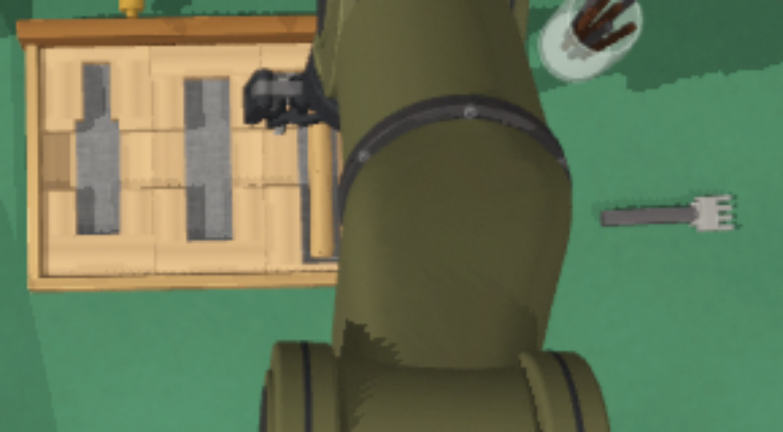

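The hammer handle lies in its T pocket (butt near crop (320,255)). The arm hides the head, so I'll check it from the next pose. Iron next.

Run:
```python
from plan import *
t=capture("top")
o,y,L=tool("iron",t); print(o,y,L); pick("iron",o,y,0,70); place("iron",0,off=(0,.002))
t=capture("top"); o,y,L=tool("slicker",t); print(o,y,L)
robot.move_pose(np.r_[o,HOV],R(y))
t=capture("top"); cv2.imwrite("pics/h2.png",cv2.resize(t[130:240,245:440],None,fx=4,fy=4)[:,:,::-1])
```

```text
[ 0.57921511 -0.37210749] -1.5416892662309545 0.117866231686042
iron width 0.010278309810227601 grip 69.75457906723022
t 13.1583 width 0.010581679468523824 [-1.   0.8 -2.1]
hit False -5.238362905679583e-05
t 17.2083
[0.58845418 0.37396978] 1.357418521044582 0.1401662462659076
```

View pics/h2.png

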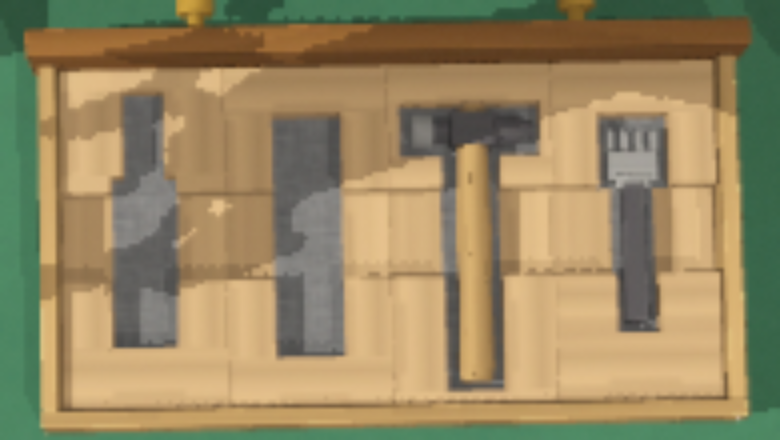

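The hammer is seated in the T and the iron in its pocket with the prongs away from the robot. Slicker and awl next.

Run:
```python
from plan import *
o,y=np.array([.5884,.374]),1.357
pick("slicker",o,y,0,70); place("slicker",0)
t=capture("top"); o,y,L=tool("awl",t); print(o,y,L)
if np.hypot(*(o-[.4519,.3735]))>.004: o,y=np.array([.4519,.3735]),1.609
pick("awl",o,y,0,70); place("awl",0,off=(0,-.001))
robot.move_pose(np.r_[.45,.40,HOV],R(1.6))
t=capture("top"); s=capture("side")
cv2.imwrite("pics/h3.png",cv2.resize(t[130:240,245:440],None,fx=4,fy=4)[:,:,::-1])
cv2.imwrite("pics/h4.png",cv2.resize(s[165:280,200:360],None,fx=4.5,fy=4.5)[:,:,::-1])
```

```text
slicker width 0.026203131969024435 grip 69.31405305862427
t 22.3 width 0.025686306882461846 [ 1.2 -0.4 -0.3]
hit True -0.0004202118506147212
t 26.5083
[0.45186449 0.3734629 ] 1.6094557545650487 0.14133985835509072
awl width 0.02405539662932868 grip 68.99397977834367
t 30.825 width 0.024250873329199847 [ 0.1  0.3 -0.9]
hit True -0.0009087141285559208
t 34.925
```

View pics/h3.png

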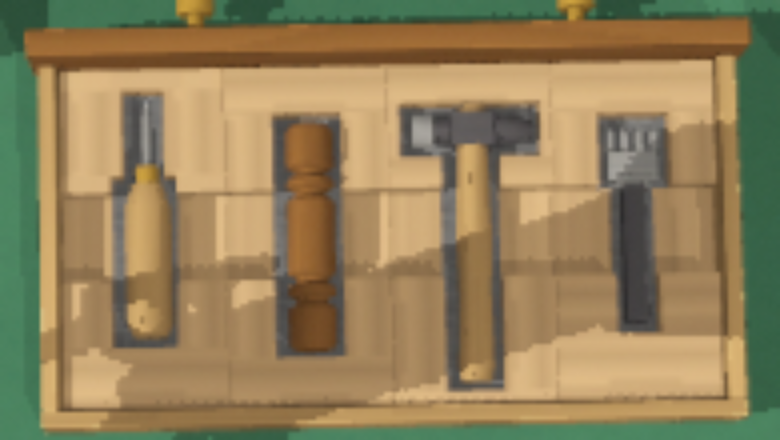

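View pics/h4.png

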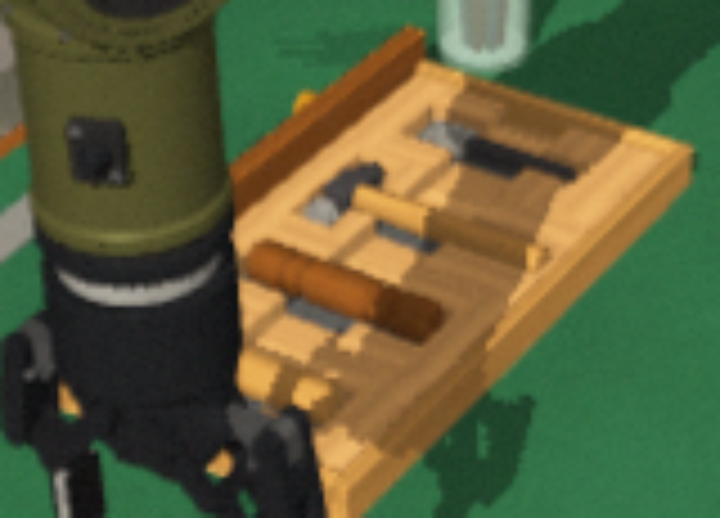

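All four tools are in their own pockets: awl spike (147,130), slicker, hammer and iron prongs (633,135). The slicker's and iron's near ends sit close to the pocket wall, so I'll move the arm clear and check heights numerically.

Run:
```python
from plan import *
robot.move_pose(np.r_[.40,-.35,.38],R(0))
t=capture("top"); s=capture("side")
def seg(im,box,f):
    u,v,w,h=box; H=cv2.cvtColor(im,cv2.COLOR_RGB2HSV).astype(int); m=f(H).astype(np.uint8); k=np.zeros_like(m);k[v:v+h,u:u+w]=1
    n,l,st,_=cv2.connectedComponentsWithStats(m*k); i=1+np.argmax(st[1:,4]); vv,uu=np.nonzero(l==i); return np.c_[uu,vv].astype(float)
f=lambda H:(H[...,0]<13)&(H[...,1]>165)
P=seg(t,(305,158,32,65),f);Q=seg(s,(245,212,65,40),f)
a,b=np.array(ends(P)),np.array(ends(Q)); a=a[np.argsort(a[:,1])];b=b[np.argsort(b[:,1])]
X=tri(a,b); print(len(P),len(Q),a.round(1).tolist(),b.round(1).tolist()); print(X.round(4), X.mean(0).round(4),POCK["slicker"])
cv2.imwrite("pics/h5.png",cv2.resize(s[165:280,200:360],None,fx=4.5,fy=4.5,interpolation=cv2.INTER_CUBIC)[:,:,::-1])
```

```text
Traceback (most recent call last):
ValueError: attempt to get argmax of an empty sequence
```

Run:
```python
from plan import *
t=capture("top"); s=capture("side")
print(cv2.cvtColor(t,cv2.COLOR_RGB2HSV)[165:220:8,321].tolist(),cv2.cvtColor(t,cv2.COLOR_RGB2HSV)[190,340:352:4].tolist())
def seg(im,box):
    u,v,w,h=box; H=cv2.cvtColor(im,cv2.COLOR_RGB2HSV).astype(int); m=((H[...,0]<14)&(H[...,1]>140)).astype(np.uint8); k=np.zeros_like(m);k[v:v+h,u:u+w]=1
    n,l,st,_=cv2.connectedComponentsWithStats(m*k); i=1+np.argmax(st[1:,4]) if n>1 else 0; vv,uu=np.nonzero(l==i); return np.c_[uu,vv].astype(float)
P=seg(t,(305,158,32,65));Q=seg(s,(245,212,65,40))
a,b=np.array(ends(P)),np.array(ends(Q)); a=a[np.argsort(a[:,1])];b=b[np.argsort(b[:,1])]
X=tri(a,b); print(len(P),len(Q),a.round(1).tolist(),b.round(1).tolist()); print(X.round(4), X.mean(0).round(4),POCK["slicker"])
cv2.imwrite("pics/h5.png",np.hstack([cv2.resize(s[165:280,200:360],None,fx=3,fy=3)[:,:,::-1],cv2.resize(t[145:230,265:415],None,fx=2,fy=345/85)[:,:,::-1]]))
```

```text
[[15, 168, 141], [15, 173, 121], [15, 171, 151], [15, 169, 151], [15, 167, 145], [14, 169, 119], [15, 167, 159]] [[17, 102, 217], [17, 106, 205], [17, 108, 204]]
1 56 [[324.5, 161.0], [325.5, 161.0]] [[272.8, 231.1], [289.3, 236.7]]
[[ 6.818e-01  3.000e-04 -6.400e-03  4.470e-02]
 [ 6.618e-01 -1.130e-02 -1.790e-02  9.240e-02]] [ 0.6718 -0.0055 -0.0121  0.0686] [0.6320338 0.0184   ]
```

View pics/h5.png

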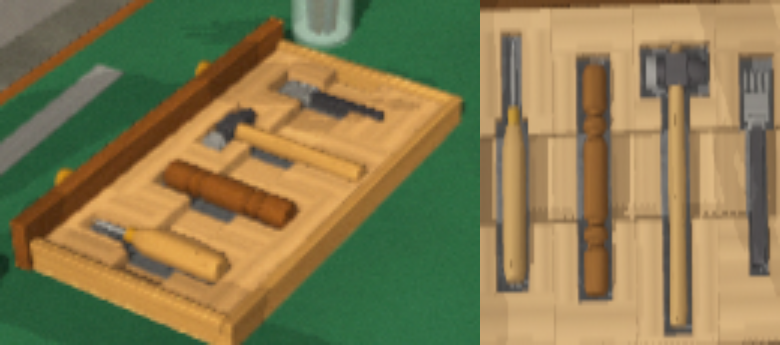

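Run:
```python
from plan import *
t=capture("top"); s=capture("side")
def seg(im,box,f):
    u,v,w,h=box; H=cv2.cvtColor(im,cv2.COLOR_RGB2HSV).astype(int); m=f(H).astype(np.uint8); k=np.zeros_like(m);k[v:v+h,u:u+w]=1
    n,l,st,_=cv2.connectedComponentsWithStats(m*k); i=1+np.argmax(st[1:,4]); vv,uu=np.nonzero(l==i); return np.c_[uu,vv].astype(float)
def rep(n,bt,bs,f,g):
    P,Q=seg(t,bt,f),seg(s,bs,g); a,b=np.array(ends(P)),np.array(ends(Q)); a=a[np.argsort(a[:,1])];b=b[np.argsort(b[:,1])]
    X=tri(a,b); print(n,len(P),len(Q),X.round(4).tolist(),"mid",X.mean(0).round(4),POCK[n])
rep("slicker",(305,158,32,65),(245,212,65,40),lambda H:(H[...,0]<17)&(H[...,1]>140),lambda H:(H[...,0]<15)&(H[...,1]>190))
dark=lambda H:(H[...,1]<60)&(H[...,2]<75)
rep("iron",(390,170,30,45),(295,192,40,20),dark,dark)
```

```text
slicker 599 365 [[0.6981, 0.0189, 0.0262, 0.0052], [0.5632, 0.017, 0.0256, 0.0005]] mid [0.6307 0.018  0.0259 0.0028] [0.6320338 0.0184   ]
iron 35 85 [[0.6628, -0.178, 0.0089, 0.008], [0.6002, -0.183, 0.0102, 0.0208]] mid [ 0.6315 -0.1805  0.0095  0.0144] [ 0.63307385 -0.1707    ]
```

```bash
python3 -c "
from rig import robot,monitor
print(monitor.read_state()['time']); print(robot.job_done())"
```

```text
39.2667
the job is handed in; nothing more can be done
None
```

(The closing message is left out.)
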